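# Seat the ring insert of a touch shaker, then hold a round flask pressed down in it

### The arm

A 7-joint arm with a two-finger parallel gripper is mounted at the origin on the work surface. World frame = base frame: x ahead of the robot, y to its left, z up, the work surface at z = 0. Lengths are in m, angles in rad, forces in N, time in s.
With the tool pointing down it reaches from about 0.35 to 0.9 m from the base axis. Payload 8.1 kg.
Tool frame: the origin (TCP) lies at the very end of the fingers, on their centre line; the grasp point (between the pads) lies arm.hold_point_z behind it (arm.hold_point_z is the distance from the TCP to the grasp point, in m); z points along the fingers, y is the line along which they close (so a half turn about z gives the same grasp; the last joint's range is limited). The gripper opens to 92 mm and grips with 3 to 60 N. Pads are 19 mm wide; open, the fingers measure 130 mm over their backs; the gripper's body (75 mm by 190 mm) begins 47 mm behind the grasp point.
Start: joints at [-1.215, 0.434, 0.025, 1.573, -0.012, 1.134, -0.075], TCP at [0.277, 0.56, 0.227] pointing down, gripper open.
Joint ranges: [-2.62, 2.62], [-0.44, 2.09], [-1.27, 1.32], [0.08, 2.57], [-1.32, 4.46], [0.12, 2], [-2.74, 2.74]. Speed limits (rad/s): [2.22, 2.22, 3.01, 3.01, 3.14, 3.14, 3.14].

### API

Orientations are given as a rotation vector (axis times angle).
In Python, from cell import arm, vision, job, cut_out gives the robot as it stands. The module is installed in compiled form; this text tells all that it offers.
- The arm moves only by the tool play_rows, never from a script. Its argument "increments" is text: rows parted by semicolons, each of 5 numbers parted by spaces: the shift along the tool's x, y, z in cm, then the turn about the tool's z in degrees, then the opening, from -1 (shut) to 1 (fully open), so that 0 is half open. A call has 1 to 5 rows; each row shifts and turns the commanded pose from where the row before left it, along the tool's axes as they then stand; what a row does not reach is not made up. A row lasts 1/12 s, in which the tool goes at most 41.7 mm and 7.16 degrees, less where a joint would pass 70% of its speed; a pose out of reach is approached as far as the arm can. A call is refused whole if a number of a shift passes 4.17 or a number of a turn 7.16, either way. A call with a gripper value outside its range is refused whole. The fingers move at their own pace and stop on an object; "grip_force" is the grip in N (left out, the last holds). Time passes only in rows, so rows that do not move let the fingers close. It gives the time, the measured TCP pose, the force, the opening and the grip force at its end, in the units of the state.
- arm.observe(): the state, without advancing time (a new reading comes with each control period).
- vision.get_image(name): name is "scene" or "top"; returns a dict with "frame" (400x640x3 uint8, red, green, blue), "z_map" (400x640 float32, m along the optical axis (not along the pixel's ray), 0 where there is no reading), "mtx" (3x3 intrinsics, pixels), "cam_to_world" (4x4, takes a point from camera to world coordinates). Camera axes: x right, y up, looking along -z (the intrinsics and any distortion apply to the point x, -y, -z); pixel columns grow to the right and rows downward; lengths in m; the calibration is good to about 2 mm. A picture is of the moment at which its call begins.
- job.sign_off(): hands the job in; it is judged then, once.
Trained networks look in a picture, given as the dict that the camera call returned (one of the last four; its "shot" number tells which), for a name from the list of things; names that differ only in an ending like _2 or _b are one class to them, and where a whole thing is asked for, a point or a joint stands for the part that bears it (a point fixed in the world has none). Each returns a list of dicts, best first, with "confidence" (0 to 1); they miss things now and then, are a little off and sometimes report something else, mostly with a low value. They report only what shows in the picture. A call takes as long as a camera call.
- cut_out(query, picture): "mask" (400x640 bool, what is visible of it) and "point" ([row, column] in pixels, amid what is visible of it).
The state is a dict: "clock": time; "joints": joint angles; "dq": joint speeds; "joint_efforts": joint torques, N m; "position": TCP position; "ee_rot": TCP orientation; "force": force on the tool from outside, world axes, zero at the start; "ft_torque": the same for the moment, N m; "width": opening from 0.0 (shut) to 1.0 (fully open); "gripper_force": force on a finger pad.
Only numpy, scipy, OpenCV 4.12 (cv2) and the standard library are available. Lean on these libraries where they do the work, as an engineer would, in place of code of your own. Each camera call takes 0.05 s, during which the arm holds its last target. There are 200 camera calls.

### The job

The shaker's black ring insert has only been laid on the clips of its round dish: press it down until it lies flat on the floor of the dish. Then take the stoppered round flask out of its cork ring by the neck, stand it upright in the hole of the insert and press it straight down until the sprung dish is fully down on its stop, which is how this shaker is switched on. Finish holding it like that, still gripping the neck and keeping the dish pressed down with the flask alone; keep the flask upright throughout and leave the other things on the bench where they are.

Things in the scene. Friction and masses are not known exactly. Their poses are not given: they have to be found in the camera images.
- mixer: The shaker: a low white bench machine, fixed, 200 mm deep (its x), 150 mm wide (its y); the rear three quarters are 65 mm high, the 50 mm strip at the front (-x, with two small black knobs) 44 mm high. Origin: centre of its underside. The round dish head sits over the point 30 mm to +x of the origin.
- head (a joint): How far the aluminium dish head is pressed down, m: 0 up, 0.008 fully down on its stop. It slides straight down against a spring, together with clips and insert: it carries insert and flask without sinking, starts to move at 4 to 5 N of downward force and reaches the stop at about 11 N (the flask's weight included), and springs back up when released.
- head_floor (a point): Centre of the dish floor, level with its three thin rubber rests, 84 mm above the bench when up; z up, moves with the dish. Dish 90 mm across outside, 79 mm inside, rim 9 mm high above this floor. Three steel leaf clips, 120 degrees apart just inside the rim, reach 13 mm above the floor and spring outwards as the insert is pushed down between them.
- insert: The loose black ring insert, 60 g: 74 mm outer diameter, 44 mm hole, 14 mm thick, the ring 15 mm wide. Origin: centre of its underside, z up. At the start it lies on the three clips, underside about 9 mm above the dish floor. Home, its underside is on the floor and its top 5 mm above the rim.
- insert_top (a point): Centre of the hole at the level of the insert's top face, 14 mm above its origin. Pushing the ring down past the clips takes about 6 N in all (the dish sinks on its spring meanwhile); the push must reach both sides of the ring or it goes down crooked. It stays where it was pushed. Two fingertips 45 to 60 mm apart land on the ring on both sides of the hole.
- flask: Stoppered amber round-bottomed flask, about 0.19 kg: ball-shaped bulb 64 mm, neck 23 mm, lip and grey stopper 28 mm in diameter, 118 mm high. Origin: lowest point of the bulb; z along the neck. Bare neck from 64 to 98 mm, stopper 104 to 118 mm up. Seated in the home insert its origin is 5 mm above the dish floor. It starts in the cork ring, origin 19 mm above the tray floor.
- flask_neck (a point): Middle of the flask's bare neck, 82 mm above the flask's origin, on the axis: where to grip it.
- cork_ring: Loose cork ring that carries the flask: 80 mm outer diameter, 44 mm hole, 28 mm high. Origin: centre of its underside.
- tray: Fixed shallow white tray, 240 mm (x) by 300 mm (y), rim 18 mm high, floor 4 mm above the bench. Origin: centre of its underside. Holds the cork ring with the flask, the conical flask and a spare stopper.
- conical: Bystander: stoppered amber conical flask, base 64 mm, 120 mm high, on the tray. Origin: centre of its underside.
- stopper: Bystander: loose grey stopper, 31 mm wide, 26 mm high, on the tray. Origin: centre of its underside.
- tube_insert: Bystander: spare black disc with seven small round dimples, 74 mm in diameter, 14 mm high, on the bench behind the shaker. Origin: centre of its underside.
- reagent: Bystander: small amber bottle with white cap, 48 mm in diameter, 85 mm high, behind the tray. Origin: centre of its underside.
- wash_bottle: Bystander: white wash bottle with blue cap and spout, 68 mm in diameter, 200 mm high. Origin: centre of its underside.
- timer: Bystander: flat white timer, 60 by 75 mm, 18 mm high. Origin: centre of its underside.
- beaker: Bystander: glass beaker, 68 mm in diameter, 90 mm high. Origin: centre of its underside.

How it is judged:
By the outcome, as a careful person would: the job done as asked, in the order asked, and still so for the second after the job is handed in, while the arm keeps its last pose, push and grip.
It also fails if it takes over 51 s, if anything falls off the work surface, if the arm or the gripper's body presses on something with over 40 N, if the wrist force passes 120 N, or if a joint passes its speed limit or range.

## Working session

There is one attempt and no reset: what is moved stays moved. The work goes in short steps, Python scripts to look and compute and a tool call to move; the robot and the scene stay as the last step left them, time stands still between calls to the robot, and variables do not carry over. Pictures are saved under pics/ and viewed, at most 10 in all, crops included, and the job is handed in when it is done.

Besides the shell and the picture viewer there is one more tool, called after "Emit:" as name(argument=value, ...) on one line, values as JSON. play_rows: Moves the arm, as the interface text tells. Its arguments: {"type":"object","properties":{"increments":{"type":"string"},"grip_force":{"type":"number"}},"required":["increments"]}

```bash
mkdir -p pics; cat > h.py <<'E'
from cell import arm, vision, job, cut_out
import numpy as np, cv2
from scipy.spatial.transform import Rotation as R
np.set_printoptions(precision=4,suppress=True)
def world(p,mask=None):
    z=p["z_map"]; m=(z>0) if mask is None else (mask&(z>0))
    r,c=np.nonzero(m); K=p["mtx"]; d=z[r,c]
    P=np.c_[(c-K[0,2])/K[0,0]*d,-(r-K[1,2])/K[1,1]*d,-d]
    T=p["cam_to_world"]; return P@T[:3,:3].T+T[:3,3]
def circ(P):
    (c,r)=cv2.minEnclosingCircle(P[:,:2].astype(np.float32)); return np.array(c),r
def save(p,n): cv2.imwrite("pics/"+n,cv2.cvtColor(p["frame"],cv2.COLOR_RGB2BGR))
E
python3 - <<'E'
from h import *
s=arm.observe(); print(arm.hold_point_z, s)
print(R.from_rotvec(s["ee_rot"]).as_matrix())
for n in("scene","top"):
    p=vision.get_image(n); save(p,n+"0.png"); print(n,p["cam_to_world"][:3,3])
    for q in("insert","flask","mixer","cork_ring","head","conical","reagent","wash_bottle","beaker","stopper"):
        for o in cut_out(q,p)[:1]:
            P=world(p,o["mask"]); 
            if len(P): print(q,round(o["confidence"],2),o["point"],len(P),np.percentile(P,[2,50,98],axis=0).ravel())
E
```

```text
0.0188 {'clock': 0.0, 'joints': array([-1.2146,  0.4352,  0.025 ,  1.5741, -0.0116,  1.134 , -0.0751]), 'dq': array([ 0.0008, -0.0008, -0.0014,  0.    ,  0.0018, -0.0012,  0.0009]), 'joint_efforts': array([ -0.0007, -66.7841,   0.9848, -31.446 ,  -0.0605,   0.0431,
         0.0002]), 'position': array([0.2766, 0.5599, 0.226 ]), 'ee_rot': array([-0.7145, -3.059 ,  0.0024]), 'force': array([-1.0347, -0.4811,  1.133 ]), 'ft_torque': array([ 0.0317,  0.0453, -0.006 ]), 'gripper_force': 0.0, 'width': 1.002342365827403}
[[-0.8965  0.4429 -0.0006]
 [ 0.443   0.8965 -0.0014]
 [-0.0001 -0.0015 -1.    ]]
scene [1.1417 0.9257 0.8762]
flask 0.81 [168.3, 275.2] 383 [ 0.5389 -0.2797  0.0385  0.5676 -0.2584  0.0754  0.5909 -0.2399  0.1405]
mixer 0.85 [256.7, 355.7] 3514 [0.4754 0.1044 0.0103 0.5959 0.217  0.0613 0.6712 0.2628 0.0921]
cork_ring 0.74 [182.9, 273.5] 216 [ 0.5336 -0.2829  0.0082  0.5763 -0.243   0.0264  0.5995 -0.2299  0.0339]
head 0.58 [248.1, 342.1] 361 [0.5573 0.1425 0.0685 0.6033 0.1946 0.0866 0.6377 0.2176 0.1018]
conical 0.82 [193.0, 295.5] 486 [ 0.5359 -0.1475  0.0054  0.5635 -0
[... 709 characters left out ...]
.1] 3013 [0.4691 0.0974 0.0374 0.5527 0.1715 0.0642 0.6627 0.2535 0.0938]
cork_ring 0.63 [212.6, 401.5] 166 [ 0.5244 -0.282   0.0149  0.5491 -0.2457  0.0317  0.5992 -0.2312  0.037 ]
head 0.63 [199.8, 256.3] 286 [0.5526 0.1337 0.0778 0.586  0.1757 0.0851 0.6147 0.2142 0.1025]
conical 0.85 [210.6, 368.0] 341 [ 0.5292 -0.1642  0.0091  0.5521 -0.1307  0.0461  0.5868 -0.1079  0.127 ]
wash_bottle 0.88 [210.3, 163.0] 870 [ 0.5309  0.419  -0.0019  0.5591  0.437   0.1193  0.5982  0.5497  0.1938]
beaker 0.71 [192.3, 476.9] 610 [ 0.5589 -0.4927  0.0003  0.5913 -0.4743  0.05    0.6195 -0.43    0.092 ]
stopper 0.5 [241.5, 392.8] 76 [ 0.4459 -0.2213  0.0254  0.4581 -0.2089  0.03    0.4724 -0.1955  0.0345]
```

```bash
python3 - <<'E'
import cv2
a=cv2.imread("pics/top0.png");b=cv2.imread("pics/scene0.png")
cv2.imwrite("pics/v1.png",cv2.resize(a[150:275,180:300],None,fx=4.8,fy=4.8,interpolation=cv2.INTER_CUBIC))
cv2.imwrite("pics/v2.png",b)
E
```

```text
(no output)
```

View pics/v1.png

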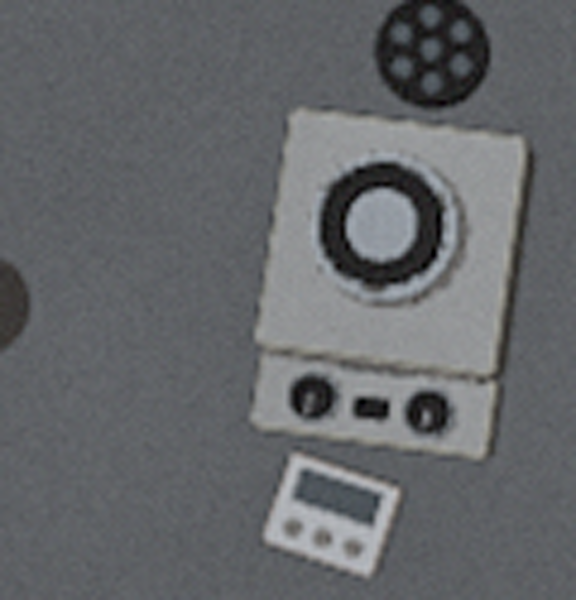

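View pics/v2.png

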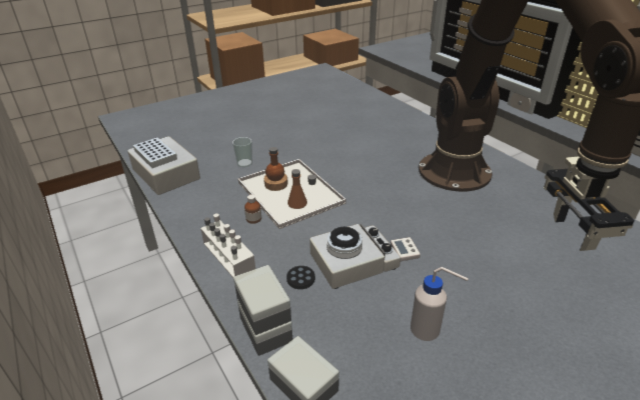

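```bash
cat >> h.py <<'E'
def proj(p,uv,z):
    K=p["mtx"];T=p["cam_to_world"]; uv=np.atleast_2d(uv).astype(float)
    d=np.c_[(uv[:,0]-K[0,2])/K[0,0],-(uv[:,1]-K[1,2])/K[1,1],-np.ones(len(uv))]@T[:3,:3].T
    return T[:3,3]+d*((z-T[2,3])/d[:,2])[:,None]
E
python3 - <<'E'
from h import *
for n in("scene","top"):
    p=vision.get_image(n); g=p["frame"].max(2)
    o=cut_out("insert",p) 
    if o:
        m=o[0]["mask"].astype(np.uint8); pts=np.argwhere(m&(g<70))[:,::-1]
        # outer outline via dark pixels of the mask
        e=cv2.fitEllipse(cv2.convexHull(pts.astype(np.float32)))
        print(n,"insert",o[0]["confidence"],e,proj(p,e[0],.105), circ(proj(p,pts,.107)))
        hull=cv2.convexHull(pts.astype(np.int32)); f=np.zeros_like(m); cv2.fillPoly(f,[hull],1)
        hole=(f>0)&(g>110); print("hole",hole.sum(),proj(p,np.argwhere(hole)[:,::-1].mean(0),.107))
    o=cut_out("flask",p)[0]; P=world(p,o["mask"])
    for a,b in((.07,.08),(.085,.12),(.128,.15)):
        Q=P[(P[:,2]>a)&(P[:,2]<b)]; print(n,a,len(Q),Q.mean(0),Q[:,:2].min(0),Q[:,:2].max(0))
    rc=np.argwhere(o["mask"]); t=rc[rc[:,0]<=rc[:,0].min()+3]
    print("rows",rc.min(0),rc.max(0)); 
E
```

```text
scene insert 0.73 ((344.1125183105469, 237.01158142089844), (20.584726333618164, 28.141923904418945), 93.59811401367188) [[0.5992 0.1816 0.105 ]] (array([0.5996, 0.1825]), 0.040463440120220184)
hole 76 [[0.6006 0.1844 0.107 ]]
scene 0.07 71 [ 0.5666 -0.2571  0.0752] [ 0.5358 -0.2894] [ 0.5916 -0.2408]
scene 0.085 70 [ 0.5643 -0.2638  0.102 ] [ 0.5475 -0.2761] [ 0.5764 -0.2537]
scene 0.128 52 [ 0.563  -0.2675  0.1371] [ 0.549  -0.2875] [ 0.5751 -0.2546]
rows [147 265] [180 283]
top insert 0.82 ((258.9126892089844, 196.23526000976562), (24.811138153076172, 25.305858612060547), 79.3876953125) [[0.5943 0.1721 0.105 ]] (array([0.5948, 0.1719]), 0.03671123459935188)
hole 179 [[0.5936 0.1715 0.107 ]]
top 0.07 119 [ 0.5597 -0.2634  0.0755] [ 0.5353 -0.2966] [ 0.591  -0.2416]
top 0.085 30 [ 0.5573 -0.2638  0.0925] [ 0.546  -0.2814] [ 0.5744 -0.2532]
top 0.128 93 [ 0.5626 -0.2694  0.1395] [ 0.5498 -0.2846] [ 0.5757 -0.2563]
rows [194 402] [213 424]
```

Emit:
play_rows(increments="-3.7 -1.7 0 0 0.09;-3.7 -1.7 0 0 0.09;-3.7 -1.7 0 0 0.09;-3.7 -1.7 0 0 0.09;-3.7 -1.7 0 0 0.09")

```text
clock: 1.82
position: [0.406, 0.4007, 0.2269]
ee_rot: [0.714, 3.059, 0.001]
force: [0.9, 0.3, -0.2]
width: 0.685
gripper_force: 0.0
```

Emit:
play_rows(increments="-3.7 -1.7 0 0 0.09;-3.7 -1.7 0 0 0.09;-3.7 -1.7 0 0 0.09;-3.7 -1.7 0 0 0.09;-3.7 -1.7 0 0 0.09")

```text
clock: 2.23
position: [0.5343, 0.2424, 0.227]
ee_rot: [0.714, 3.059, 0.001]
force: [-0.1, 0.1, 0.8]
width: 0.546
gripper_force: 0.0
```

Emit:
play_rows(increments="-3.7 -1.5 1 0 0.09;-3.5 -1.5 1 -5 0.09;0 0 1 -7 0.09;0 0 1 -7 0.09;0 0 1 0 0.09")

```text
clock: 2.65
position: [0.585, 0.1843, 0.1762]
ee_rot: [0.193, 3.136, 0.0]
force: [-0.2, 0.2, 0.5]
width: 0.547
gripper_force: 0.0
```

```bash
cat > rel.py <<'E'
from h import *
import sys
t=np.array([float(v) for v in sys.argv[1:4]]); yaw=float(sys.argv[4])
s=arm.observe(); M=R.from_rotvec(s["ee_rot"]).as_matrix()
print("pos",s["position"],"F",s["force"],"w",s["width"],"t",s["clock"])
print("cm",M.T@(t-s["position"])*100,"turn",-(yaw-np.degrees(np.arctan2(M[1,1],M[0,1]))), "z",M[:,2])
E
python3 rel.py .5945 .173 .125 82.8
```

```text
pos [0.585  0.1843 0.1762] F [-0.1833  0.2177  0.4805] w 0.547139613085828 t 2.65
cm [-1.0801 -1.0071  5.1153] turn 0.14082941316036113 z [ 0.0001  0.0001 -1.    ]
```

Emit:
play_rows(increments="-1.1 -1 1 0 0.09;0 0 2 0 0.09;0 0 2.2 0 0.09;0 0 0 0 0.09;0 0 0 0 0.09")

```text
clock: 3.07
position: [0.5931, 0.1743, 0.124]
ee_rot: [-0.203, -3.133, 0.001]
force: [-0.2, -0.4, 0.4]
width: 0.545
gripper_force: 0.0
```

```bash
python3 rel.py .5945 .173 .112 82.8; python3 - <<'E'
from h import *
p=vision.get_image("scene"); save(p,"s3.png")
a=cv2.imread("pics/s3.png")[200:290,290:410]
q=vision.get_image("top"); save(q,"t3.png"); b=cv2.imread("pics/t3.png")[155:245,200:320]
cv2.imwrite("pics/v3.png",cv2.resize(np.vstack([a,b]),None,fx=3.3,fy=3.3,interpolation=cv2.INTER_CUBIC))
E
```

```text
pos [0.5931 0.1743 0.124 ] F [-0.2052 -0.4438  0.4162] w 0.544917771137894 t 3.0667
cm [-0.1589 -0.1109  1.1981] turn -0.199559872021581 z [-0.0025 -0.0007 -1.    ]
```

View pics/v3.png

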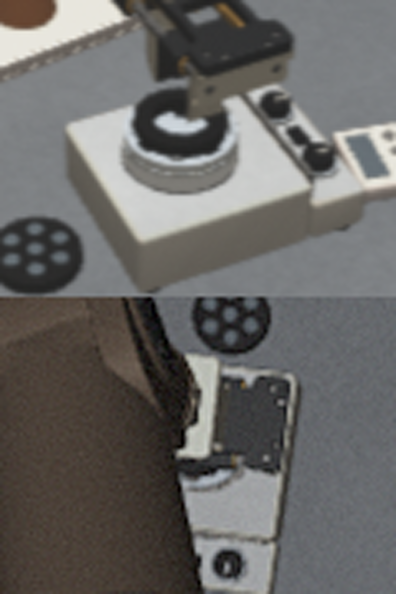

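```bash
python3 - <<'E'
from h import *
p=vision.get_image("scene"); s=arm.observe(); M=R.from_rotvec(s["ee_rot"]).as_matrix()
K=p["mtx"];T=p["cam_to_world"]
def px(X):
    c=T[:3,:3].T@(X-T[:3,3]); return np.array([K[0,0]*c[0]/-c[2]+K[0,2],K[1,1]*-c[1]/-c[2]+K[1,2]])
a=cv2.resize(cv2.imread("pics/s3.png")[190:290,280:410],None,fx=6,fy=6,interpolation=cv2.INTER_CUBIC)
def dot(X,c): u=(px(X)-[280,190]+.5)*6; cv2.circle(a,(int(u[0]),int(u[1])),3,c,-1)
for yy in(-.045,-.025,0,.025,.045):
  for xx in(-.0095,.0095): dot(s["position"]+M@[xx,yy,0],(0,0,255))
for z,r,c in((.107,.037,(0,255,0)),(.107,.022,(0,255,0)),(.093,.045,(255,0,0))):
  for t in np.arange(0,6.28,.2): dot(np.array([.5945+r*np.cos(t),.173+r*np.sin(t),z]),c)
cv2.imwrite("pics/v4.png",a)
E
```

```text
(no output)
```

View pics/v4.png

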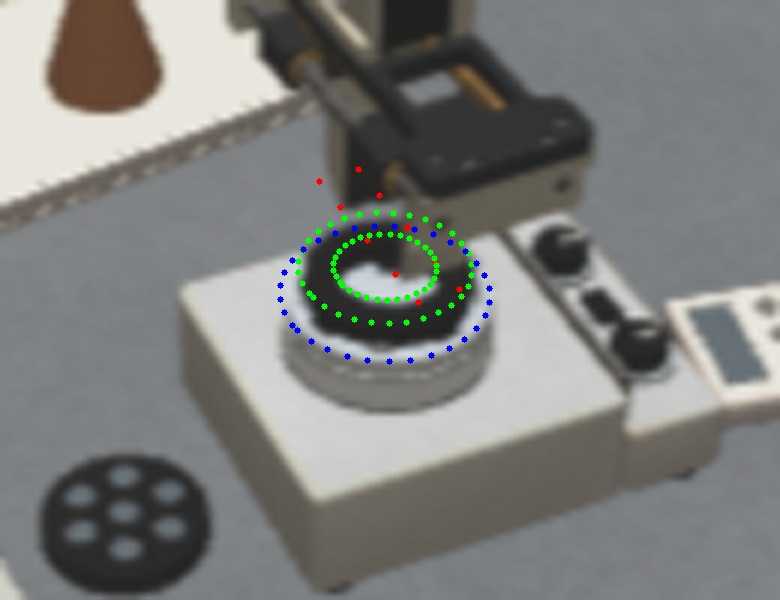

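Emit:
play_rows(increments="-0.1 -0.1 0.6 0 0.17;0 0 0.6 0 0.17;0 0 0.3 0 0.17;0 0 0.2 0 0.17;0 0 0 0 0.17")

```text
clock: 3.63
position: [0.5946, 0.1728, 0.1071]
ee_rot: [-0.2, -3.134, 0.0]
force: [0.4, -1.0, 0.6]
width: 0.582
gripper_force: 0.0
```

Emit:
play_rows(increments="0 0 0.3 0 0.17;0 0 0.2 0 0.17;0 0 0.2 0 0.17;0 0 0.2 0 0.17;0 0 0 0 0.17")

```text
clock: 4.05
position: [0.595, 0.1728, 0.0985]
ee_rot: [0.2, 3.135, 0.0]
force: [0.3, -0.3, 0.3]
width: 0.584
gripper_force: 0.2
```

Emit:
play_rows(increments="0 0 0.2 0 0.17;0 0 0.1 0 0.17")

```text
clock: 4.22
position: [0.5951, 0.1729, 0.0959]
ee_rot: [0.2, 3.135, 0.0]
force: [-1.1, -0.6, 6.6]
width: 0.584
gripper_force: 3.3
```

```bash
python3 - <<'E'
from h import *
s=arm.observe(); print(s["force"],s["ft_torque"],s["position"])
p=vision.get_image("scene"); save(p,"s5.png"); 
cv2.imwrite("pics/v5.png",cv2.resize(cv2.imread("pics/s5.png")[190:290,280:410],None,fx=6,fy=6,interpolation=cv2.INTER_CUBIC))
E
```

```text
[-1.0909 -0.6036  6.6448] [-0.154   0.3638  0.0027] [0.5951 0.1729 0.0959]
```

View pics/v5.png

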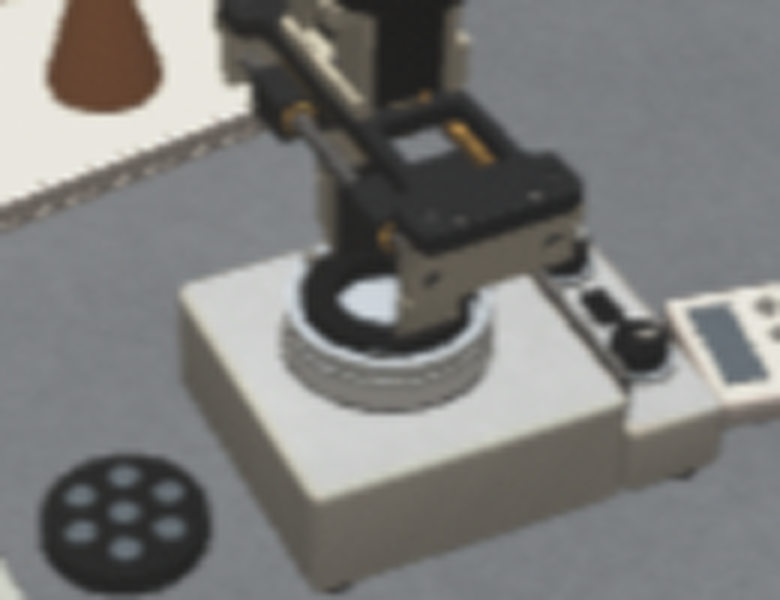

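Emit:
play_rows(increments="0 0 0.2 0 0.17;0 0 0.1 0 0.17;0 0 0 0 0.17")

```text
clock: 4.52
position: [0.5951, 0.1728, 0.0932]
ee_rot: [0.2, 3.135, 0.0]
force: [-2.0, -0.9, 9.1]
width: 0.584
gripper_force: 4.2
```

Emit:
play_rows(increments="0 0 0.1 0 0.17;0 0 0.1 0 0.17;0 0 0 0 0.17")

```text
clock: 4.77
position: [0.5952, 0.1729, 0.0914]
ee_rot: [0.2, 3.135, 0.0]
force: [-1.8, -0.2, 10.3]
width: 0.589
gripper_force: 4.9
```

Emit:
play_rows(increments="0 0 0.1 0 0.17;0 0 0.1 0 0.17;0 0 0 0 0.17")

```text
clock: 5.02
position: [0.5952, 0.1729, 0.0902]
ee_rot: [0.2, 3.135, 0.001]
force: [-4.9, -1.6, 15.7]
width: 0.583
gripper_force: 8.0
```

Emit:
play_rows(increments="0 0 -0.5 0 0.17;0 0 -2.5 0 0.17;0 0 -4 0 1;0 0 -4 0 1;0 -3 -2.5 0 1")

```text
clock: 5.43
position: [0.5919, 0.1501, 0.2272]
ee_rot: [0.187, 3.133, 0.008]
force: [1.0, 2.0, 1.1]
width: 0.755
gripper_force: 0.0
```

Emit:
play_rows(increments="0 -4.1 0 0 1;0 -4.1 0 0 1;0 -4.1 0 0 1;0 -4.1 0 0 1;0 -4.1 0 0 1")

```text
clock: 5.85
position: [0.5645, -0.062, 0.2237]
ee_rot: [0.199, 3.135, 0.0]
force: [0.7, -0.2, -0.4]
width: 0.995
gripper_force: 0.0
```

```bash
python3 rel.py .563 -.268 .20 82.8; python3 - <<'E'
from h import *
p=vision.get_image("scene"); save(p,"s6.png"); q=vision.get_image("top"); save(q,"t6.png")
for n,p in(("scene",p),("top",q)):
    for o in cut_out("insert",p)[:1]:
        P=world(p,o["mask"]); g=p["frame"].max(2); pts=np.argwhere(o["mask"]&(g<70))[:,::-1]
        print(n,o["confidence"],circ(proj(p,pts,.098)),np.percentile(P[:,2],[10,30,50,70,90,98]))
        # tilt: plane fit over the ring's top
        k=P[:,2]>.09; Q=P[k]; A=np.c_[Q[:,:2]-Q[:,:2].mean(0),np.ones(len(Q))]
        print(np.linalg.lstsq(A,Q[:,2],rcond=None)[0],len(Q))
a=cv2.imread("pics/s6.png")[190:290,280:400]; b=cv2.imread("pics/t6.png")[150:250,200:320]
cv2.imwrite("pics/v6.png",cv2.resize(np.hstack([a,b]),None,fx=3.3,fy=3.3,interpolation=cv2.INTER_CUBIC))
E
```

```text
pos [ 0.5645 -0.062   0.2237] F [ 0.7274 -0.2038 -0.442 ] w 0.9947099223124607 t 5.85
cm [ -2.4636 -20.4499   2.3697] turn -0.07709798744778595 z [ 0.0001  0.0001 -1.    ]
scene 0.66 (array([0.596 , 0.1782]), 0.03791859745979309) [0.0901 0.0953 0.097  0.0979 0.0991 0.1005]
[-0.0129 -0.001   0.0967] 352
top 0.81 (array([0.595 , 0.1724]), 0.03673410043120384) [0.0945 0.0971 0.0983 0.0996 0.1013 0.1028]
[ 0.0067 -0.0022  0.0983] 321
```

View pics/v6.png

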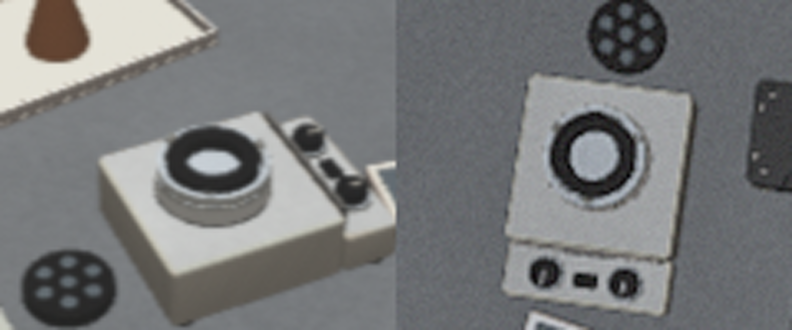

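Emit:
play_rows(increments="-0.5 -4.1 0 0 1;-0.5 -4.1 0 0 1;-0.5 -4.1 0 0 1;-0.5 -4.1 0 0 1;-0.5 -4 0 0 1")

```text
clock: 6.47
position: [0.5648, -0.2655, 0.2235]
ee_rot: [0.195, 3.135, 0.001]
force: [0.6, 0.1, -0.0]
width: 1.004
gripper_force: 0.0
```

Emit:
play_rows(increments="0 0 1.5 0 1;0 0 1.5 0 1;0 0 1 0 1;0 0 0 0 1")

```text
clock: 6.8
position: [0.5636, -0.2632, 0.1811]
ee_rot: [-0.195, -3.132, -0.003]
force: [-0.5, 0.1, -0.8]
width: 1.0
gripper_force: 0.0
```

```bash
python3 rel.py .5628 -.270 .088 82.8;  python3 - <<'E'
from h import *
p=vision.get_image("scene"); o=cut_out("flask",p)[0]; K=p["mtx"];T=p["cam_to_world"]
rc=np.argwhere(o["mask"])
# stopper: circle fit of depth points, axis known vertical
P=world(p,o["mask"]); Q=P[(P[:,2]>.125)&(P[:,2]<.139)]
from scipy.optimize import least_squares
f=least_squares(lambda c:np.hypot(Q[:,0]-c[0],Q[:,1]-c[1])-.014,[.563,-.27],loss="soft_l1",f_scale=.003); print(len(Q),f.x)
Q=P[(P[:,2]>.04)&(P[:,2]<.085)]
f=least_squares(lambda c:np.sqrt((Q[:,0]-c[0])**2+(Q[:,1]-c[1])**2+(Q[:,2]-.055)**2)-.032,[.563,-.27],loss="soft_l1",f_scale=.003); print("bulb",len(Q),f.x)
E
```

```text
pos [ 0.5636 -0.2632  0.1811] F [-0.5295  0.0661 -0.7731] w 1.0002589348606543 t 6.8
cm [-0.0374 -0.7033  9.304 ] turn 0.056888864235361325 z [-0.0037  0.0025 -1.    ]
33 [ 0.5623 -0.2725]
bulb 245 [ 0.5603 -0.2723]
```

Emit:
play_rows(increments="0 -0.8 1 0 1;0 0 2.5 0 1;0 0 2.5 0 1;0 0 2.2 0 1;0 0 1 0 1")

```text
clock: 7.32
position: [0.562, -0.2733, 0.0892]
ee_rot: [-0.199, -3.133, -0.001]
force: [0.4, 0.2, 0.1]
width: 1.0
gripper_force: 0.0
```

Emit:
play_rows(increments="0 0 0 0 1;0 0 0 0 1")

```text
clock: 7.48
position: [0.5634, -0.2739, 0.0921]
ee_rot: [0.2, 3.135, -0.0]
force: [0.8, 0.1, 0.1]
width: 1.002
gripper_force: 0.0
```

```bash
python3 rel.py .562 -.271 .088 82.8
```

```text
pos [ 0.5634 -0.2739  0.0921] F [0.8339 0.1131 0.1019] w 1.0019352460511703 t 7.4833
cm [0.1715 0.274  0.4119] turn -0.08310130804891003 z [ 0.0001 -0.0002 -1.    ]
```

Emit:
play_rows(increments="0.1 0.2 0.3 0 1;0 0 0 0 -0.2;0 0 0 0 -0.2;0 0 0 0 -0.35;0 0 0 0 -0.35", grip_force=25)

```text
clock: 7.9
position: [0.5627, -0.2717, 0.0893]
ee_rot: [0.2, 3.134, -0.0]
force: [-0.2, -0.1, -0.1]
width: 0.756
gripper_force: 0.0
```

Emit:
play_rows(increments="0 0 0 0 -1;0 0 0 0 -1;0 0 0 0 -1;0 0 0 0 -1;0 0 0 0 -1")

```text
clock: 8.32
position: [0.5623, -0.2716, 0.0887]
ee_rot: [-0.2, -3.135, -0.0]
force: [-0.1, -0.5, 1.0]
width: 0.398
gripper_force: 0.0
```

Emit:
play_rows(increments="0 0 0 0 -1;0 0 0 0 -1;0 0 0 0 -1;0 0 0 0 -1;0 0 0 0 -1")

```text
clock: 8.73
position: [0.5624, -0.2716, 0.0887]
ee_rot: [0.2, 3.135, -0.0]
force: [0.8, -0.3, -0.9]
width: 0.296
gripper_force: 25.0
```

```bash
python3 - <<'E'
from h import *
print(arm.observe()["width"])
p=vision.get_image("scene"); save(p,"s7.png")
a=cv2.imread("pics/s7.png")[120:200,230:320]
cv2.imwrite("pics/v7.png",cv2.resize(a,None,fx=7,fy=7,interpolation=cv2.INTER_CUBIC))
E
```

```text
0.2957518246010176
```

View pics/v7.png

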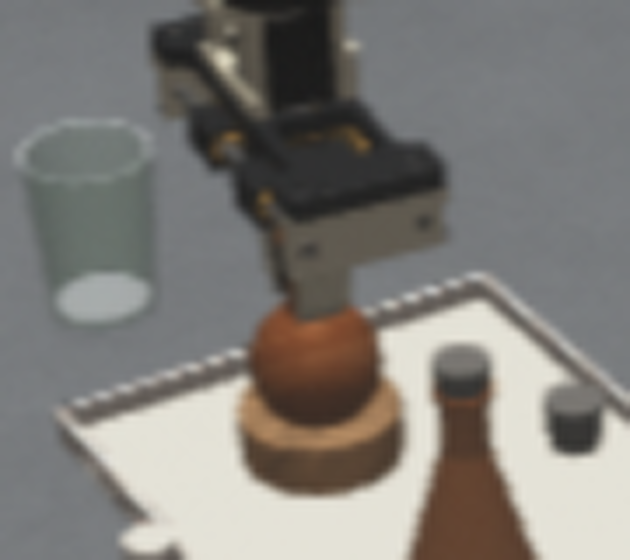

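Emit:
play_rows(increments="0 0 0 0 -0.2;0 0 0 0 -0.2;0 0 0.3 0 -0.2;0 0 0 0 -0.2;0 0 0 0 -0.2")

```text
clock: 9.2
position: [0.5622, -0.2715, 0.0854]
ee_rot: [-0.2, -3.135, -0.0]
force: [-0.6, -0.6, -0.6]
width: 0.4
gripper_force: 0.0
```

Emit:
play_rows(increments="0 0 0 0 -1;0 0 0 0 -1;0 0 0 0 -1;0 0 0 0 -1;0 0 0 0 -1")

```text
clock: 9.62
position: [0.5623, -0.2716, 0.0858]
ee_rot: [0.2, 3.135, 0.0]
force: [0.2, 0.6, -0.3]
width: 0.293
gripper_force: 25.0
```

Emit:
play_rows(increments="0 0 -0.5 0 -1;0 0 -1 0 -1;0 0 -2 0 -1;0 0 -2.5 0 -1;0 0 -2 0 -1", grip_force=30)

```text
clock: 10.03
position: [0.5625, -0.2717, 0.1679]
ee_rot: [0.2, 3.135, -0.0]
force: [0.5, -0.1, -1.7]
width: 0.289
gripper_force: 30.0
```

Emit:
play_rows(increments="0 0 -2 0 -1;0 0 -1.5 0 -1;0 0 0 0 -1;0 0 0 0 -1;0 0 0 0 -1")

```text
clock: 10.45
position: [0.5618, -0.2713, 0.2]
ee_rot: [-0.2, -3.134, -0.001]
force: [-0.7, 0.8, -2.1]
width: 0.29
gripper_force: 30.0
```

```bash
python3 rel.py .595 .1725 .20 82.8; python3 - <<'E'
from h import *
from scipy.optimize import least_squares
s=arm.observe(); print(s["width"],s["gripper_force"])
p=vision.get_image("scene"); save(p,"s8.png"); o=cut_out("flask",p)[0]; P=world(p,o["mask"])
t=s["position"]; Q=P[(P[:,2]<t[2]-.002)]
f=least_squares(lambda c:np.linalg.norm(Q-c,axis=1)-.032,t-[0,0,.03],loss="soft_l1",f_scale=.003); print("bulb c - tcp",len(Q),f.x-t,f.cost)
r,c=np.round(o["point"]).astype(int); print(r,c)
a=cv2.imread("pics/s8.png")[max(0,r-60):r+50,c-55:c+55]
cv2.imwrite("pics/v8.png",cv2.resize(a,None,fx=5,fy=5,interpolation=cv2.INTER_CUBIC))
E
```

```text
pos [ 0.5618 -0.2713  0.2   ] F [-0.6662  0.7917 -2.0596] w 0.28978766266652817 t 10.45
cm [ 2.3363 44.4409  0.0194] turn -0.08755479466509541 z [-0.001   0.0005 -1.    ]
0.28978766266652817 30.000213738530874
bulb c - tcp 289 [-0.0021 -0.0007 -0.0314] 0.00464106353142629
141 272
```

View pics/v8.png

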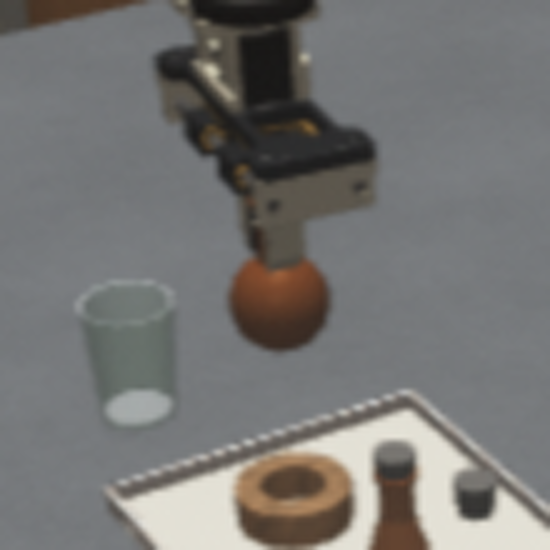

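Emit:
play_rows(increments="0 1 -1.5 0 -1;0 2 -1 0 -1;0.2 3.5 0 0 -1;0.2 4 0 0 -1;0.2 4 0 0 -1")

```text
clock: 10.97
position: [0.5742, -0.1261, 0.2248]
ee_rot: [-0.202, -3.134, 0.0]
force: [0.9, 0.7, -2.3]
width: 0.294
gripper_force: 30.0
```

Emit:
play_rows(increments="0.3 4 0 0 -1;0.3 4 0 0 -1;0.3 4 0 0 -1;0.3 4 0 0 -1;0.3 4 0 0 -1")

```text
clock: 11.38
position: [0.5846, 0.0751, 0.2248]
ee_rot: [-0.2, -3.134, 0.001]
force: [1.4, -1.1, -1.7]
width: 0.292
gripper_force: 30.0
```

Emit:
play_rows(increments="0.3 4 0 0 -1;0.2 3 0 0 -1;0 2 0 0 -1;0 0 0 0 -1;0 0 0 0 -1")

```text
clock: 11.8
position: [0.591, 0.1646, 0.2244]
ee_rot: [-0.195, -3.133, 0.001]
force: [-0.3, -0.8, -1.3]
width: 0.293
gripper_force: 30.0
```

```bash
python3 rel.py .595 .1725 .165 82.8; python3 - <<'E'
from h import *
from scipy.optimize import least_squares
s=arm.observe(); print(s["width"],s["gripper_force"])
p=vision.get_image("scene"); save(p,"s9.png"); o=cut_out("flask",p)[0]; P=world(p,o["mask"])
t=s["position"]; Q=P[(P[:,2]<t[2]-.002)]
f=least_squares(lambda c:np.linalg.norm(Q-c,axis=1)-.032,t-[0,0,.03],loss="soft_l1",f_scale=.003); print("bulb c - tcp",len(Q),f.x-t,f.cost)
E
```

```text
pos [0.591  0.1646 0.2244] F [-0.3087 -0.7802 -1.3398] w 0.29298573662685296 t 11.8
cm [-0.3099  0.8328  5.9363] turn 0.07586316238295865 z [-0.0021 -0.0005 -1.    ]
0.29298573662685296 29.999723955988884
bulb c - tcp 416 [-0.0018 -0.0005 -0.0315] 0.0005051724487474754
```

Emit:
play_rows(increments="-0.3 0.8 1.5 0 -1;0 0 2 0 -1;0 0 2 0 -1;0 0 0 0 -1;0 0 0 0 -1")

```text
clock: 12.32
position: [0.5952, 0.1688, 0.17]
ee_rot: [-0.203, -3.133, 0.003]
force: [1.2, -0.6, -1.5]
width: 0.29
gripper_force: 30.0
```

```bash
python3 rel.py .595 .1725 .153 82.8
```

```text
pos [0.5952 0.1688 0.17  ] F [ 1.2255 -0.5692 -1.4839] w 0.28958136311455235 t 12.3167
cm [0.0585 0.3638 1.6993] turn -0.21491396374121052 z [-0.0024 -0.0015 -1.    ]
```

Emit:
play_rows(increments="0 0.3 0.4 0 -1;0 0 0.3 0 -1;0 0 0 0 -1;0 0 0 0 -1")

```text
clock: 12.65
position: [0.5964, 0.1738, 0.1643]
ee_rot: [0.2, 3.135, 0.001]
force: [0.7, 0.7, -1.7]
width: 0.289
gripper_force: 30.0
```

```bash
python3 rel.py .595 .1725 .153 82.8
```

```text
pos [0.5964 0.1738 0.1643] F [ 0.7294  0.6659 -1.6573] w 0.2893493419141676 t 12.65
cm [ 0.1199 -0.1448  1.13  ] turn -0.09016598321120739 z [ 0.0007  0.0003 -1.    ]
```

Emit:
play_rows(increments="0.1 -0.1 0.3 0 -1;0 0 0.3 0 -1;0 0 0.2 0 -1;0 0 0 0 -1;0 0 0 0 -1")

```text
clock: 13.07
position: [0.5949, 0.1728, 0.1555]
ee_rot: [-0.2, -3.135, 0.0]
force: [-0.9, -1.2, -1.4]
width: 0.293
gripper_force: 30.0
```

Emit:
play_rows(increments="0 0 0.2 0 -1;0 0 0.1 0 -1;0 0 0.1 0 -1;0 0 0 0 -1")

```text
clock: 13.4
position: [0.5954, 0.1728, 0.1519]
ee_rot: [0.2, 3.134, 0.0]
force: [1.4, -0.5, 0.4]
width: 0.294
gripper_force: 30.0
```

Contact at the expected height. Press down.

Emit:
play_rows(increments="0 0 0.2 0 -1;0 0 0.2 0 -1;0 0 0 0 -1")

```text
clock: 13.65
position: [0.5956, 0.1728, 0.148]
ee_rot: [0.2, 3.134, 0.001]
force: [0.5, -1.6, 6.4]
width: 0.293
gripper_force: 30.0
```

Emit:
play_rows(increments="0 0 0.2 0 -1;0 0 0.1 0 -1;0 0 0 0 -1")

```text
clock: 13.9
position: [0.5958, 0.1728, 0.1454]
ee_rot: [0.2, 3.134, 0.001]
force: [0.5, -1.1, 7.1]
width: 0.293
gripper_force: 30.0
```

Emit:
play_rows(increments="0 0 0.1 0 -1;0 0 0.1 0 -1;0 0 0 0 -1", grip_force=40)

```text
clock: 14.15
position: [0.596, 0.1729, 0.1437]
ee_rot: [0.2, 3.133, 0.001]
force: [1.2, -1.3, 8.5]
width: 0.286
gripper_force: 40.0
```

Emit:
play_rows(increments="0 0 0.1 0 -1;0 0 0 0 -1;0 0 0 0 -1")

```text
clock: 14.4
position: [0.5965, 0.1728, 0.1433]
ee_rot: [0.2, 3.132, 0.002]
force: [-0.2, -2.0, 10.8]
width: 0.286
gripper_force: 40.0
```

Emit:
play_rows(increments="0 0 0.1 0 -1;0 0 0 0 -1;0 0 0 0 -1")

```text
clock: 14.65
position: [0.5971, 0.1729, 0.1432]
ee_rot: [0.2, 3.131, 0.002]
force: [0.1, -1.1, 16.2]
width: 0.286
gripper_force: 40.0
```

```bash
python3 rel.py .595 .1725 .143 82.8; python3 - <<'E'
from h import *
from scipy.optimize import least_squares
s=arm.observe(); t=s["position"]
p=vision.get_image("scene"); save(p,"s10.png"); o=cut_out("flask",p)[0]; P=world(p,o["mask"]); Q=P[P[:,2]<t[2]-.002]
f=least_squares(lambda c:np.linalg.norm(Q-c,axis=1)-.032,t-[0,0,.03],loss="soft_l1",f_scale=.003); print("bulb c - tcp",len(Q),f.x-t)
for q in("insert","head"):
    o=cut_out(q,p)
    if o: P=world(p,o[0]["mask"]); print(q,o[0]["confidence"],np.percentile(P[:,2],[10,30,50,70,90,98]))
print(arm.observe()["force"])
cv2.imwrite("pics/v10.png",cv2.resize(cv2.imread("pics/s10.png")[180:290,280:410],None,fx=5.4,fy=5.4,interpolation=cv2.INTER_CUBIC))
E
```

```text
pos [0.5971 0.1729 0.1432] F [ 0.0731 -1.1323 16.238 ] w 0.2863621003219948 t 14.65
cm [ 0.1996 -0.0629  0.0151] turn -0.12587131285015118 z [ 0.0047  0.0012 -1.    ]
bulb c - tcp 424 [-0.0032 -0.0005 -0.0318]
insert 0.59 [0.0847 0.0874 0.0887 0.0899 0.0912 0.0925]
head 0.83 [0.0735 0.0778 0.0811 0.0834 0.0855 0.0883]
[-0.5968 -2.204  16.001 ]
```

View pics/v10.png

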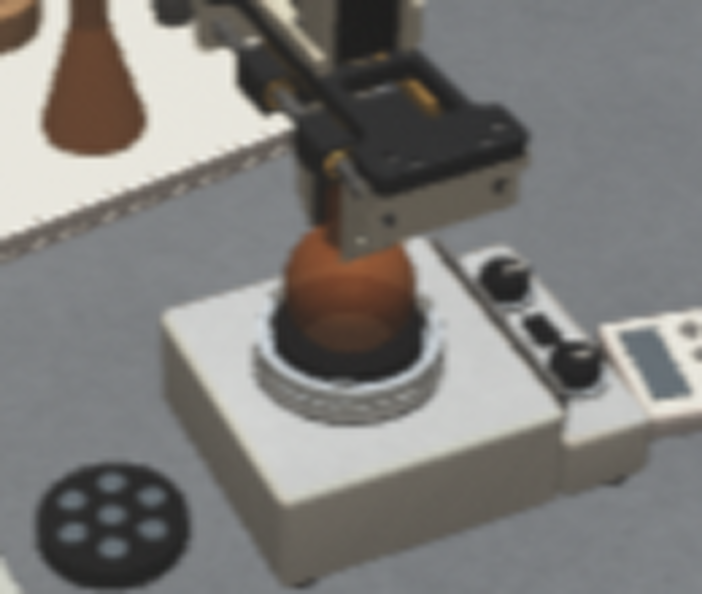

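Emit:
play_rows(increments="0 0 0 0 -1;0 0 0 0 -1;0 0 0 0 -1;0 0 0 0 -1;0 0 0 0 -1")

```text
clock: 15.27
position: [0.5971, 0.1729, 0.1432]
ee_rot: [0.2, 3.131, 0.002]
force: [0.2, -2.8, 15.5]
width: 0.288
gripper_force: 40.0
```

```bash
python3 -c "
from h import *
s=arm.observe();print(s['force'],s['position'],s['gripper_force'])
print(job.sign_off())"
```

```text
[ 0.1788 -2.7923 15.5368] [0.5971 0.1729 0.1432] 39.99451585114002
the job is handed in; nothing more can be done
None
```

The job is handed in at about 15 s: the insert lies flat in the dish, and the flask stands upright in its hole, gripped by the neck at 40 N, holding the dish down on its stop with about 15.5 N.

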